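# Close up the engraver's tool chest

### The arm

A 6-joint arm with a two-finger parallel gripper is mounted at the origin on the work surface. World frame = base frame: x ahead of the robot, y to its left, z up, the work surface at z = 0. Lengths are in mm, angles in rad, forces in N, time in s.
With the tool pointing down it reaches from about 275 to 750 mm from the base axis. Payload 10.2 kg.
Tool frame: the origin (TCP) lies at the very end of the fingers, on their centre line; the grasp point (between the pads) lies 19 mm behind it; z points along the fingers, y is the line along which they close (so a half turn about z gives the same grasp; the last joint's range is limited). The gripper opens to 85 mm and grips with 20 to 120 N. Pads are 22 mm wide; open, the fingers measure 114 mm over their backs; the gripper's body (76 mm by 85 mm) begins 54 mm behind the grasp point. The pads swing forward as they close: fully open they stand 13 mm farther back than shut.
Start: joints at [0.937, 0.313, 1.498, -0, 1.331, -0.223], TCP at [209.668, 481.321, 195.594] pointing down, gripper open.
Joint ranges: [-2.94, 2.94], [-0.97, 2.17], [0.19, 2.56], [-1.23, 4.37], [0.02, 3.11], [-2.88, 2.88]. Speed limits (rad/s): [2.39, 2.39, 3.01, 3.14, 3.14, 3.14].

### API

Orientations are given as a unit quaternion [w, x, y, z].
In Python, from rig import ctrl gives the robot as it stands.
- The arm moves only by the tool step_arm, never from a script. Its argument "increments" is a list of rows, each a list of 3 entries, a list of its own where there are three numbers: the shift along the tool's x, y, z in cm, then the turn, a rotation vector about the tool's x, y, z in degrees, then the opening in per cent of the stroke, from 0 (shut) to 100 (fully open). A call has 1 to 8 rows; each row is the pose to reach, as a shift and turn from the pose commanded when the call began, along the tool's axes at that moment; what a row does not reach only later rows make up. A row lasts 1/8 s, in which the tool goes at most 62.5 mm and 10.7 degrees, less where a joint would pass 70% of its speed; a pose out of reach is approached as far as the arm can. A call with a gripper value outside its range is refused whole. The fingers move at their own pace and stop on an object; "squeeze" is the grip in N (left out, the last holds). Time passes only in rows, so rows that repeat a pose let the fingers close. It gives the time, the measured TCP pose, the force, the opening and the grip force at its end, in the units of the state.
- ctrl.sense(): the state, without advancing time (a new reading comes with each control period).
- ctrl.capture(name): name is "side" or "top"; returns a dict with "img" (420x560x3 uint8, red, green, blue), "fx", "fy", "cx", "cy" (pixels), "extrinsics" (4x4, takes a point from camera to world coordinates). Camera axes: x right, y down, z forward; pixel columns grow to the right and rows downward; lengths in mm; the calibration is good to about 2 mm. A picture is of the moment at which its call begins. There is no depth.
- ctrl.finish_job(): hands the job in; it is judged then, once.
The state is a dict: "time_s": time; "joints": joint angles; "dq": joint speeds; "tau": joint torques, N m; "eef_pos": TCP position; "ee_rot": TCP orientation; "force": force on the tool from outside, world axes, zero at the start; "wrist_torque": the same for the moment, N m; "grip_width": opening from 0.0 (shut) to 1.0 (fully open); "grip_force": force on a finger pad.
Only numpy, scipy, OpenCV 4.12 (cv2) and the standard library are available. Lean on these libraries where they do the work, as an engineer would, in place of code of your own. Each camera call takes 0.05 s, during which the arm holds its last target. There are 200 camera calls.

### The job

Close up the little wooden tool chest on the engraver's bench with the fingertips: first push both open drawers fully home, flush with the chest, and only then tip the raised lid over from behind and press it fully shut, so that its front lip comes down over the drawers. Push gently, without banging or forcing anything; pick nothing up, leave the other tools on the bench where they are, and finish with the hand clear.

Things in the scene. Friction and masses are not known exactly. Their poses are not given: they have to be found in the camera images.
- chest: Dark wooden chest fixed to the bench, 140 mm deep (x), 250 wide (y), 80 high without lid. Origin: centre of its underside, at bench height z = 0. Its x points from its front (drawer side, x = -70 mm) to its back (hinge side, +70), y to its left, z up. Turned up to 20 degrees either way. Its top 20 mm is a shallow open till. The bench is free for 60 mm behind it.
- drawer_left (a joint): Sliding of the left (+y) drawer, in metres: 0 = fully home, its front flush with the chest's front face; grows as it comes out towards the chest's -x (at most 0.07). Starts about 0.025 to 0.05. Slides with about 1 to 2 N of friction, no spring, and stops firmly at 0.
- drawer_right (a joint): The same for the right (-y) drawer, opened by its own amount.
- drawer_left_front (a point): Centre of the left drawer's front face, 33.5 mm above the bench; moves with it; axes as the chest's. The front is a flat plate 110 mm wide, from 7 to 58 mm above the bench. A brass knob 14 mm in diameter stands out 12 mm from its middle, 26 mm above the bench; above 33 mm the face is flat.
- drawer_right_front (a point): The same point of the right drawer. The two are 121 mm apart across the chest, 60.5 mm either side of its middle.
- lid (a joint): Angle of the lid, rad: 0 = shut flat on the chest, grows as it opens upward and back; about 1.57 = upright. Starts about 1.4 to 1.75. The hinge is stiff: the lid stays where it is left, and needs 2 to 6 N at its free edge to swing. It stops hard at 0, so bring it down slowly at the end.
- lid_hinge (a point): Middle of the hinge line, on the chest's top back edge: 70 mm behind the chest's centre, 80 mm above the bench. The hinge runs along the chest's y. Its axes turn with the lid and equal the chest's when shut.
- lid_edge (a point): Middle of the lid's free edge, on its outer face (on top when shut, at the back when raised). The lid is a board 10 mm thick, 250 wide, reaching 150 from the hinge; its outer face lies 10 mm outside the hinge line. At the free edge a lip 6 mm thick reaches 28 mm past its inner face (towards the robot when raised) and covers the drawers' tops when shut.
- awl: Bystander: short awl standing on its round wooden handle, point up, 46 mm in diameter, 93 mm high, some 150 mm in front of the chest's front face, about midway across. Origin under its centre.
- cork: Bystander: cork standing upright, 24 mm in diameter, 44 high, beside the chest on its right. Origin under its centre.
- jar: Bystander: amber glass jar, 56 mm in diameter, 75 high, beside the chest on its left. Origin under its centre.
- bur_block: Bystander: white block 90 x 60 x 28 mm holding upright burs, 62 mm high in all, on the left of the bench. Origin under its centre.
- brass_plate: Bystander: brass plate 120 x 150 x 5 mm lying on the right of the bench. Origin under its centre.
- pliers: Bystander: blue-handled pliers, about 140 mm long, lying on the right of the bench. Origin near their middle.
- hammer: Bystander: small hammer 220 mm long lying along y near the far edge of the bench, well behind the chest. Origin at its middle.

How it is judged:
By the outcome, as a careful person would: the job done as asked, in the order asked, and still so for the second after the job is handed in, with the robot touching nothing.
It also fails if it takes over 67 s, if anything falls off the work surface, if the arm or the gripper's body presses on something with over 40 N, if the wrist force passes 120 N, or if a joint passes its speed limit or range.

## Working session

There is one attempt and no reset: what is moved stays moved. The work goes in short steps, Python scripts to look and compute and a tool call to move; the robot and the scene stay as the last step left them, time stands still between calls to the robot, and variables do not carry over. Pictures are saved under pics/ and viewed, at most 10 in all, crops included, and the job is handed in when it is done.

Besides the shell and the picture viewer there is one more tool, called in YAML: its name, and indented under it one key for each argument. step_arm: Moves the arm, as the interface text tells. Its arguments: {"type":"object","properties":{"increments":{"type":"array"},"squeeze":{"type":"number"}},"required":["increments"]}

```bash
mkdir -p pics; python3 - <<'E'
from rig import ctrl
import cv2,numpy as np
s=ctrl.sense(); print(s)
for n in("side","top"):
    c=ctrl.capture(n); cv2.imwrite(f"pics/{n}0.png",c["img"][:,:,::-1]); np.savez(f"{n}.npz",**c)
    print(n,c["fx"],c["fy"],c["cx"],c["cy"],np.round(c["extrinsics"],3).tolist())
E
```

```text
{'time_s': 0.0, 'joints': array([ 9.36583567e-01,  3.13463034e-01,  1.49844159e+00,  1.46026723e-06,
        1.33099285e+00, -2.23397220e-01]), 'dq': array([-0.00081331, -0.00103371, -0.0014042 ,  0.00075207, -0.0017653 ,
       -0.00210943]), 'tau': array([ 7.71974442e-05, -4.12270010e+01, -2.59741151e+01, -1.66824047e-04,
        4.15772956e-03,  3.04943399e-05]), 'eef_pos': array([209.48850517, 481.06414148, 195.026738  ]), 'ee_rot': array([-2.71906780e-04,  2.03966501e-01,  9.78977651e-01, -5.93048154e-04]), 'force': array([0.28731749, 1.1137616 , 0.47983922]), 'wrist_torque': array([-0.01501822,  0.02180501, -0.02093631]), 'grip_force': 0.0, 'grip_width': 0.9988898584026191}
side 492.4971605545529 492.4971605545529 270.85532467961417 209.04694534813208 [[0.883, -0.292, 0.367, 64.81], [-0.469, -0.561, 0.682, -1026.701], [0.007, -0.775, -0.632, 1020.753], [0.0, 0.0, 0.0, 1.0]]
top 440.3898308768519 440.3898308768519 281.3373242184284 206.59832740612654 [[-0.019, -0.984, 0.177, 298.94], [-1.0, 0.019, -0.003, -17.712], [-0.001, -0.177, -0.984, 1654.588], [0.0, 0.0, 0.0, 1.0]]
```

View pics/side0.png

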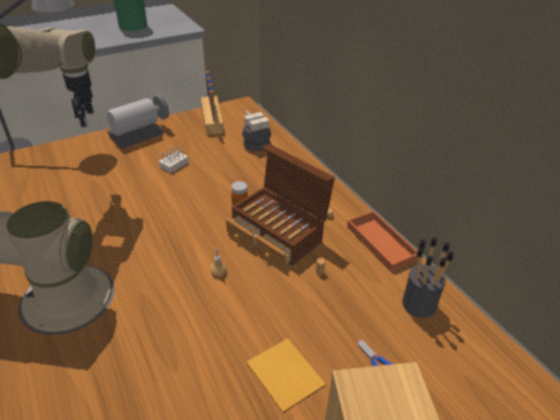

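View pics/top0.png

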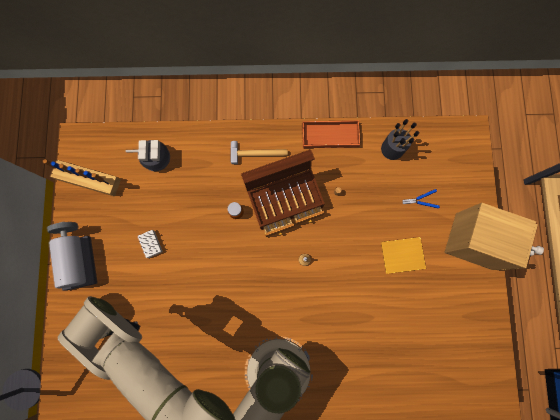

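The side view shows the chest around (280,220) with its lid raised and drawers out towards the robot. In the top view it is around (288,200), with the jar at (235,210), cork at (339,191) and awl at (306,259). I'll zoom in on it.

```bash
python3 - <<'E'
import cv2
a=cv2.imread("pics/side0.png")[140:265,220:340]; b=cv2.imread("pics/top0.png")[145:245,225:355]
cv2.imwrite("pics/s1.png",cv2.resize(a,None,fx=4.8,fy=4.8,interpolation=cv2.INTER_CUBIC))
cv2.imwrite("pics/t1.png",cv2.resize(b,None,fx=6,fy=6,interpolation=cv2.INTER_CUBIC))
E
```

```text
(no output)
```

View pics/s1.png

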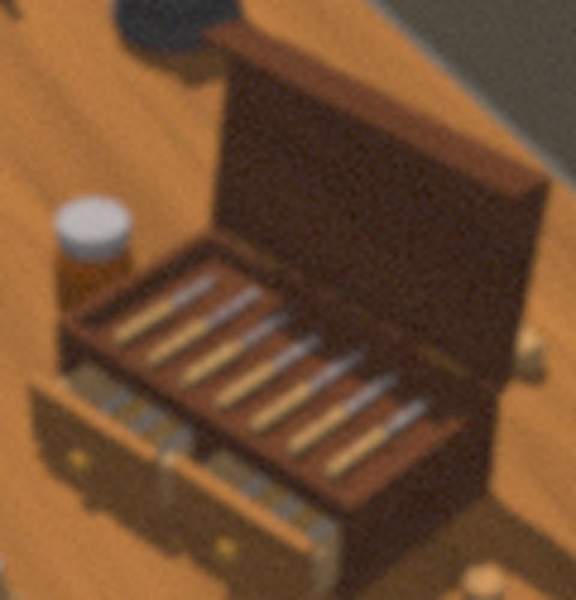

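View pics/t1.png

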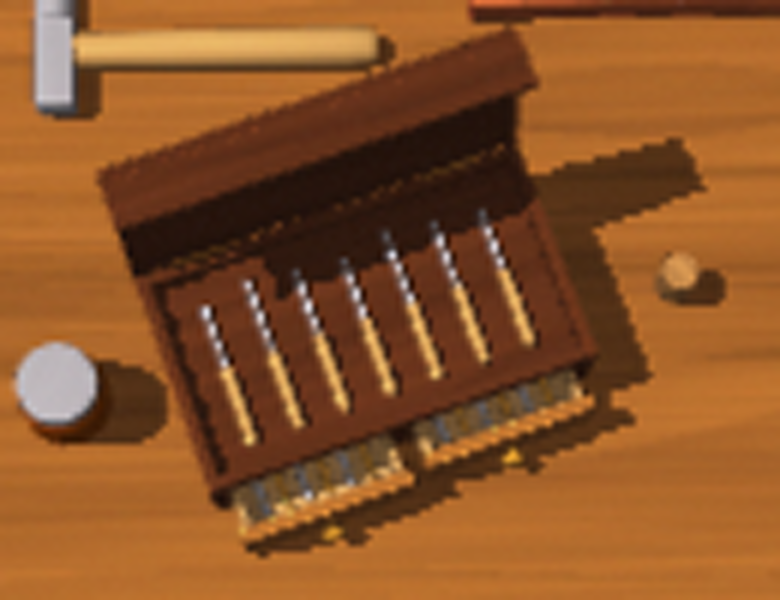

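The top crop gives the till's front corners at (215,500) and (597,357), the drawer front edges at (243,543)-(415,480) and (425,465)-(597,400), and the lid's outer edge at (100,175)-(515,30). The side crop shows the lid's top corners at about (207,35) and (548,185).

```bash
cat > h.py <<'E'
import numpy as np
def ray(n,u,v):
    c=np.load(n+".npz"); E=c["extrinsics"]
    d=E[:3,:3]@[(u-c["cx"])/c["fx"],(v-c["cy"])/c["fy"],1]; return E[:3,3],d
def onz(n,u,v,z):
    o,d=ray(n,u,v); return o+d*(z-o[2])/d[2]
T=lambda u,v:("top",(u+.5)/6-.5+225,(v+.5)/6-.5+145)
S=lambda u,v:("side",(u+.5)/4.8-.5+220,(v+.5)/4.8-.5+140)
E
python3 - <<'E'
from h import *
np.set_printoptions(precision=1,suppress=True)
print("top TL TR",onz(*T(215,497),80),onz(*T(597,357),80),"rear",onz(*T(145,278),80),onz(*T(535,185),80))
print("side FL FR",onz(*S(65,322),80),onz(*S(345,502),80),"rearL,R",onz(*S(212,236),80),onz(*S(497,393),80))
fl,fr=[(onz(*T(*a),80)+onz(*S(*b),80))/2 for a,b in (((215,497),(65,322)),((597,357),(345,502)))]
Y=fl-fr; print("width",np.linalg.norm(Y)); yaw=np.arctan2(-Y[0],Y[1]); print("yaw",np.degrees(yaw))
# other yaw estimates
for a,b in(((243,543),(597,400)),):
  p=onz(*T(*a),58)-onz(*T(*b),58)
X=np.array([np.cos(yaw),np.sin(yaw),0]);Yh=np.array([-np.sin(yaw),np.cos(yaw),0])
c=(fl+fr)/2+70*X; c[2]=0; print("centre",c)
loc=lambda p:np.array([(p-c)@X,(p-c)@Yh,p[2]])
for n,a in(("L",(243,543)),("L",(415,480)),("R",(425,468)),("R",(597,404))): print(n,"top",loc(onz(*T(*a),58)))
for n,a in(("L",(30,378)),("L",(165,460)),("R",(180,470)),("R",(315,553))): print(n,"side",loc(onz(*S(*a),58)))
print("rear",[loc(onz(*q,80)) for q in(T(145,278),T(535,185),S(212,236),S(497,393))])
for q in(T(100,175),T(515,30),S(207,33),S(548,184)):
  best=None
  for th in np.arange(1.3,1.85,.01):
    # plane containing hinge-parallel edge: report y and miss
    ex=70-150*np.cos(th)+10*np.sin(th); ez=80+150*np.sin(th)+10*np.cos(th)
    l=loc(onz(*q,ez)); m=l[0]-ex
    if best is None or abs(m)<abs(best[1]): best=(th,m,l)
  print("lid",q,best)
for n,q in(("awl",T((306-225)*6,(259-145)*6)),("jar",T(57,383)),("cork",T(680,270))):
  z={"awl":60,"jar":75,"cork":44}[n]; print(n,onz(*q,z),loc(onz(*q,z)))
E
```

```text
top TL TR [507.   54.6  80. ] [ 588.1 -177.8   80. ] rear [642.3  95.8  80. ] [ 696.  -143.7   80. ]
side FL FR [514.6  50.9  80. ] [ 589.2 -174.8   80. ] rearL,R [638.6  88.4  80. ] [ 719.8 -133.8   80. ]
width 241.91743854581856
yaw 18.763089472643696
centre [616.  -39.3   0. ]
L top [-102.2  117.3   58. ]
L top [-101.5    5.9   58. ]
R top [-96.6  -2.4  58. ]
R top [ -95.3 -115.2   58. ]
L side [-102.7  113.6   58. ]
L side [-98.4  -1.7  58. ]
R side [-98.5 -14.5  58. ]
R side [ -95.2 -120.7   58. ]
rear [array([ 68.4, 119.4,  80. ]), array([  42.2, -124.6,   80. ]), array([ 62.5, 113.6,  80. ]), array([  67.8, -122.9,   80. ])]
lid ('top', 241.25, 173.75) (np.float64(1.6900000000000004), np.float64(0.512333816604297), array([ 98.3, 124.1, 227.7]))
lid ('top', 310.4166666666667, 149.58333333333334) (np.float64(1.6900000000000004), np.float64(0.6233144790631115), array([  98.4, -122.4,  227.7]))
lid ('side', 262.7291666666667, 146.47916666666666) (np.float64(1.5000000000000002), np.float64(-0.6805509242565648), array([ 68.7, 123.4, 230.3]))
lid ('side', 333.77083333333337, 177.9375) (np.float64(1.6300000000000003), np.float64(0.04657864840068271), array([  88.9, -129.5,  229.1]))
awl [ 393.4 -105.9   60. ] [-232.2    8.5   60. ]
jar [579.3 150.   75. ] [ 26.1 191.   75. ]
cork [ 648.8 -235.2   44. ] [ -31.9 -196.1   44. ]
```

step_arm:
  increments:
    - [[-3,-2.5,0],[0,0,-5],0]
    - [[-8,-6.7,0],[0,0,-11],0]
    - [[-13,-11,0],[0,0,-18],0]
    - [[-18,-15,0],[0,0,-25],0]
    - [[-23,-19.2,0],[0,0,-32],0]
    - [[-28,-23.4,0],[0,0,-38],0]
    - [[-32,-26.8,0],[0,0,-42.3],0]
    - [[-35,-29.3,0],[0,0,-42.3],0]
  squeeze: 20

```text
time_s: 1.1
eef_pos: [414.1, 70.6, 195.5]
ee_rot: [-0.0, -0.163, 0.987, -0.0]
force: [1.7, -0.1, -0.2]
grip_width: -0.001
grip_force: 0.0
```

```bash
cat > go.py <<'E'
import sys,numpy as np
from rig import ctrl
from scipy.spatial.transform import Rotation as R
C=np.array([616,-39.3,0]);yaw=np.radians(18.8);W=R.from_euler('z',yaw)
def st():
    s=ctrl.sense();q=s["ee_rot"];return s,R.from_quat([q[1],q[2],q[3],q[0]])
s,r=st();np.set_printoptions(precision=2,suppress=True)
print("t",round(s["time_s"],2),"local",W.inv().apply(s["eef_pos"]-C),"Fl",W.inv().apply(s["force"]),"grip",s["grip_width"],"q",s["joints"])
rl=W.inv()*r;print("toolaxes local (rows x,y,z)\n",rl.as_matrix().T)
for a in sys.argv[1:]:
    g=C+W.apply([float(v) for v in a.split(",")]);print(a,"-> cm",r.inv().apply(g-s["eef_pos"])/10)
E
python3 go.py -145,60.5,195 -145,60.5,42
```

```text
t 1.1 local [-155.69  169.09  195.48] Fl [ 1.58 -0.67 -0.25] grip -0.0009687678735470226 q [-0.11  0.08  1.79 -0.    1.28 -2.01]
toolaxes local (rows x,y,z)
 [[-1.  0.  0.]
 [ 0.  1. -0.]
 [-0. -0. -1.]]
-145,60.5,195 -> cm [ -1.09 -10.86   0.05]
-145,60.5,42 -> cm [ -1.09 -10.86  15.35]
```

step_arm:
  increments:
    - [[-0.3,-3,0],[0,0,0],0]
    - [[-0.6,-6.5,0.5],[0,0,0],0]
    - [[-0.8,-9.5,3],[0,0,0],0]
    - [[-1,-10.9,7],[0,0,0],0]
    - [[-1,-10.9,11],[0,0,0],0]
    - [[-1,-10.9,14],[0,0,0],0]
    - [[-1,-10.9,15.3],[0,0,0],0]
    - [[-1,-10.9,15.3],[0,0,0],0]

```text
time_s: 2.1
eef_pos: [458.0, -27.0, 42.5]
ee_rot: [-0.0, -0.163, 0.987, 0.0]
force: [-0.2, 0.5, 0.5]
grip_width: 0.0
grip_force: 0.0
```

```bash
python3 go.py; python3 -c "
from rig import ctrl;import cv2
c=ctrl.capture('side');cv2.imwrite('pics/s2.png',cv2.resize(c['img'][120:270,200:350,::-1],None,fx=4,fy=4,interpolation=cv2.INTER_CUBIC))"
```

```text
t 2.1 local [-145.65   62.56   42.5 ] Fl [0.03 0.55 0.48] grip 0.00044630100569400584 q [-0.32  0.37  1.88 -0.    0.9  -2.21]
toolaxes local (rows x,y,z)
 [[-1.  0.  0.]
 [ 0.  1.  0.]
 [-0.  0. -1.]]
```

View pics/s2.png

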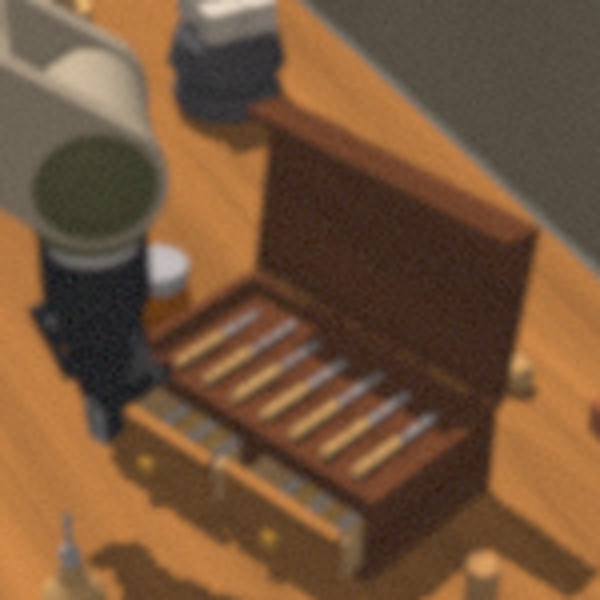

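The picture shows the closed fingertip at (105,425), in front of and clear of the left drawer, whose knob is at (145,462). I'll approach and push gently.

step_arm:
  increments:
    - [[-0.8,-0.2,0],[0,0,0],0]
    - [[-1.6,-0.2,0],[0,0,0],0]
    - [[-2.2,-0.2,0],[0,0,0],0]
    - [[-2.6,-0.2,0],[0,0,0],0]
    - [[-2.9,-0.2,0],[0,0,0],0]
    - [[-3.2,-0.2,0],[0,0,0],0]
    - [[-3.5,-0.2,0],[0,0,0],0]
    - [[-3.8,-0.2,0],[0,0,0],0]

```text
time_s: 3.15
eef_pos: [494.8, -16.7, 42.6]
ee_rot: [-0.0, -0.163, 0.987, 0.0]
force: [-0.4, -0.3, -0.0]
grip_width: -0.004
grip_force: 0.0
```

```bash
python3 go.py
```

```text
t 3.15 local [-107.41   60.45   42.59] Fl [-0.44 -0.2  -0.04] grip -0.004060168737377786 q [-0.27  0.43  1.77 -0.    0.94 -2.17]
toolaxes local (rows x,y,z)
 [[-1.  0.  0.]
 [ 0.  1.  0.]
 [-0.  0. -1.]]
```

step_arm:
  increments:
    - [[-0.3,0,0],[0,0,0],0]
    - [[-0.6,0,0],[0,0,0],0]
    - [[-0.9,0,0],[0,0,0],0]
    - [[-1.2,0,0],[0,0,0],0]
    - [[-1.5,0,0],[0,0,0],0]

```text
time_s: 3.78
eef_pos: [509.1, -11.8, 42.6]
ee_rot: [-0.0, -0.163, 0.987, 0.0]
force: [-0.3, -0.2, -0.4]
grip_width: -0.0
grip_force: 0.0
```

step_arm:
  increments:
    - [[-0.3,0,0],[0,0,0],0]
    - [[-0.5,0,0],[0,0,0],0]
    - [[-0.7,0,0],[0,0,0],0]

```text
time_s: 4.15
eef_pos: [515.6, -9.6, 42.6]
ee_rot: [0.0, -0.163, 0.987, 0.0]
force: [-0.8, 0.1, -0.0]
grip_width: 0.001
grip_force: 0.0
```

```bash
python3 go.py; python3 -c "
from rig import ctrl;import cv2,numpy as np
c=ctrl.capture('side');a=c['img'][170:270,210:340,::-1]
d=ctrl.capture('top');b=d['img'][180:255,235:345,::-1]
f=lambda i,k:cv2.resize(i,(560,k),interpolation=cv2.INTER_CUBIC)
cv2.imwrite('pics/s3.png',np.hstack([cv2.resize(a,(390,300),interpolation=2),cv2.resize(b,(400,300),interpolation=2)]))"
```

```text
t 4.15 local [-85.44  60.44  42.6 ] Fl [-0.69  0.37 -0.01] grip 0.0012791685405050606 q [-0.25  0.47  1.71  0.    0.96 -2.14]
toolaxes local (rows x,y,z)
 [[-1.  0. -0.]
 [ 0.  1. -0.]
 [ 0. -0. -1.]]
```

View pics/s3.png

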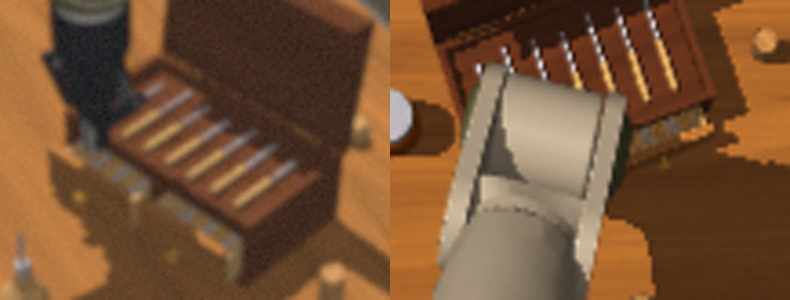

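The left half (side view) shows the finger at about (95,150), apparently overlapping the drawer's inside rather than touching its front. I'll project the TCP to check before moving on.

```bash
python3 - <<'E'
import numpy as np
from scipy.spatial.transform import Rotation as R
C=np.array([616,-39.3,0]);W=R.from_euler('z',18.8,degrees=True)
c=np.load("side.npz");E=c["extrinsics"]
def pr(p):
    q=E[:3,:3].T@(np.array(p)-E[:3,3]);return np.array([c["fx"]*q[0]/q[2]+c["cx"],c["fy"]*q[1]/q[2]+c["cy"]])
for n,p in(("tip0",[458,-27,42.5]),("tip now",[515.6,-9.6,42.6]),("tip now body",[515.6,-9.6,115])):
    u=pr(p);print(n,u,"s2",(u-[200,120])*4,"s3",(u-[210,170])*3)
for l in([-101,5,58],[-101,115,58],[-101,115,7],[-101,60.5,58],[-113,60.5,26],[-70,60,58],[-70,115,58],[-97,-60,26],[-85,60,58]):
    u=pr(C+W.apply(l));print(l,"s2",(u-[200,120])*4,"s3",(u-[210,170])*3)
E
```

```text
tip0 [227.17963333 237.03352398] s2 [108.71853334 468.1340959 ] s3 [ 51.5389     201.10057193]
tip now [242.38445093 227.52170268] s2 [169.5378037  430.08681072] s3 [ 97.15335278 172.56510804]
tip now body [241.63636552 208.82629483] s2 [166.54546207 355.30517934] s3 [ 94.90909655 116.4788845 ]
[-101, 5, 58] s2 [206.90360046 459.28563555] s3 [125.17770034 194.46422666]
[-101, 115, 58] s2 [103.77235008 391.66010715] s3 [ 47.82926256 143.74508036]
[-101, 115, 7] s2 [107.15306206 442.0950619 ] s3 [ 50.36479654 181.57129643]
[-101, 60.5, 58] s2 [153.84420483 424.49337178] s3 [ 85.38315363 168.37002884]
[-113, 60.5, 26] s2 [143.75501586 464.36761542] s3 [ 77.8162619  198.27571156]
[-70, 60, 58] s2 [184.17133392 405.06638733] s3 [108.12850044 153.7997905 ]
[-70, 115, 58] s2 [133.64597379 372.69320972] s3 [ 70.23448035 129.51990729]
[-97, -60, 26] s2 [275.57333979 531.46398866] s3 [176.68000484 248.59799149]
[-85, 60, 58] s2 [169.81293471 414.55615814] s3 [ 97.35970103 160.9171186 ]
```

The TCP should have been well into the drawer plate, yet there was no force, and the knob hasn't moved (seen at (80,197), predicted (78,198)). So the visible fingertips end about 20-25 mm above the reported TCP and passed over the drawer front. I'll lift, back off and measure the tip.

step_arm:
  increments:
    - [[0,0,-1],[0,0,0],0]
    - [[0,0,-2],[0,0,0],0]
    - [[2,0,-2],[0,0,0],0]
    - [[4.5,0,-2],[0,0,0],0]
    - [[6.3,0,-1.5],[0,0,0],0]
    - [[6.5,0,-0.5],[0,0,0],0]
    - [[6.5,0,0],[0,0,0],0]
    - [[6.5,0,0],[0,0,0],0]

```text
time_s: 5.25
eef_pos: [454.3, -30.4, 42.3]
ee_rot: [-0.0, -0.163, 0.987, 0.0]
force: [-0.1, -0.2, 0.5]
grip_width: -0.0
grip_force: 0.0
```

```bash
python3 go.py; python3 - <<'E'
from rig import ctrl;import cv2,numpy as np
c=ctrl.capture('side');E=c["extrinsics"];p=ctrl.sense()["eef_pos"]
def pr(p):
    q=E[:3,:3].T@(np.array(p)-E[:3,3]);return np.array([c["fx"]*q[0]/q[2]+c["cx"],c["fy"]*q[1]/q[2]+c["cy"]])
for dz in(0,10,20,30): print(dz,pr(p+[0,0,dz]), (pr(p+[0,0,dz])-[200,180])*8)
im=cv2.resize(c['img'][180:250,200:270,::-1],None,fx=8,fy=8,interpolation=cv2.INTER_NEAREST)
for dz in(0,20): cv2.drawMarker(im,tuple(int(v) for v in (pr(p+[0,0,dz])-[199.5,179.5])*8),(255,255,0),0,8)
cv2.imwrite('pics/s4.png',im)
E
```

```text
t 5.25 local [-150.16   60.52   42.3 ] Fl [-0.13 -0.19  0.53] grip -0.0003720739482165316 q [-0.33  0.36  1.89  0.    0.9  -2.22]
toolaxes local (rows x,y,z)
 [[-1.  0.  0.]
 [ 0.  1.  0.]
 [-0.  0. -1.]]
0 [226.53498462 238.12099132] [212.27987698 464.9679306 ]
10 [226.36201009 235.59061771] [210.89608071 444.72494165]
20 [226.18750409 233.03784094] [209.50003274 424.30272752]
30 [226.0114462  230.46236218] [208.09156962 403.69889743]
```

View pics/s4.png

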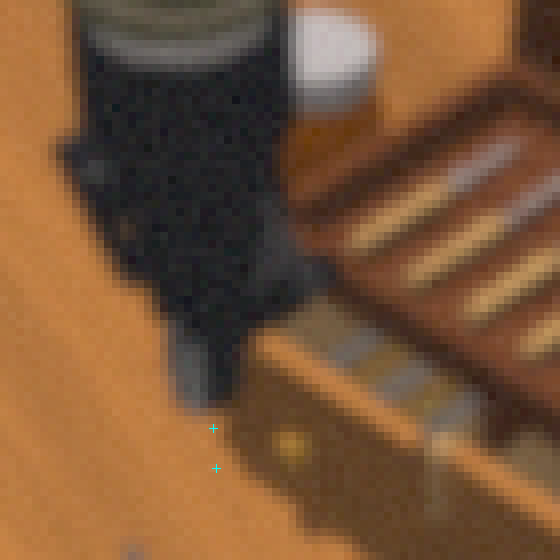

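The fingertips end at about (205,405), which matches 28 mm above the reported TCP (cyan marks at (213,428) for +20 mm and (216,468) for 0). I'll treat the real tip as TCP + 28 mm, so I lower to TCP z of about 15 and push.

step_arm:
  increments:
    - [[0,0,1],[0,0,0],0]
    - [[0,0,2],[0,0,0],0]
    - [[0,0,2.7],[0,0,0],0]
    - [[-0.8,0,2.7],[0,0,0],0]
    - [[-1.6,0,2.7],[0,0,0],0]
    - [[-2.2,0,2.7],[0,0,0],0]
    - [[-2.7,0,2.7],[0,0,0],0]
    - [[-3,0,2.7],[0,0,0],0]

```text
time_s: 6.3
eef_pos: [482.7, -20.8, 15.6]
ee_rot: [0.0, -0.163, 0.987, -0.0]
force: [0.1, 0.2, 0.1]
grip_width: 0.003
grip_force: 0.0
```

step_arm:
  increments:
    - [[-0.3,0,0],[0,0,0],0]
    - [[-0.6,0,0],[0,0,0],0]
    - [[-0.9,0,0],[0,0,0],0]
    - [[-1.2,0,0],[0,0,0],0]
    - [[-1.5,0,0],[0,0,0],0]

```text
time_s: 6.92
eef_pos: [496.7, -16.1, 15.6]
ee_rot: [-0.0, -0.163, 0.987, 0.0]
force: [-1.2, -1.2, 0.9]
grip_width: -0.003
grip_force: 0.6
```

step_arm:
  increments:
    - [[-0.25,0,0],[0,0,0],0]
    - [[-0.5,0,0],[0,0,0],0]
    - [[-0.75,0,0],[0,0,0],0]
    - [[-1,0,0],[0,0,0],0]
    - [[-1.25,0,0],[0,0,0],0]
    - [[-1.5,0,0],[0,0,0],0]
    - [[-1.7,0,0],[0,0,0],0]
    - [[-1.9,0,0],[0,0,0],0]

```text
time_s: 7.92
eef_pos: [514.7, -9.9, 15.6]
ee_rot: [-0.0, -0.163, 0.987, -0.0]
force: [-2.3, -0.1, 1.1]
grip_width: -0.001
grip_force: 0.6
```

step_arm:
  increments:
    - [[-0.1,0,0],[0,0,0],0]
    - [[-0.2,0,0],[0,0,0],0]
    - [[-0.3,0,0],[0,0,0],0]

```text
time_s: 8.3
eef_pos: [517.4, -9.0, 15.6]
ee_rot: [-0.0, -0.163, 0.987, 0.0]
force: [-1.6, -1.2, 1.0]
grip_width: -0.003
grip_force: 0.6
```

step_arm:
  increments:
    - [[-0.1,0,0],[0,0,0],0]
    - [[-0.2,0,0],[0,0,0],0]
    - [[-0.3,0,0],[0,0,0],0]
    - [[-0.3,0,0],[0,0,0],0]

```text
time_s: 8.8
eef_pos: [520.4, -8.0, 15.6]
ee_rot: [0.0, -0.163, 0.987, 0.0]
force: [-0.3, -0.1, -0.1]
grip_width: 0.004
grip_force: 0.1
```

step_arm:
  increments:
    - [[-0.1,0,0],[0,0,0],0]
    - [[-0.2,0,0],[0,0,0],0]
    - [[-0.2,0,0],[0,0,0],0]

```text
time_s: 9.18
eef_pos: [522.2, -7.3, 15.6]
ee_rot: [0.0, -0.163, 0.987, 0.0]
force: [0.1, -0.3, -0.3]
grip_width: -0.003
grip_force: 0.2
```

step_arm:
  increments:
    - [[-0.1,0,0],[0,0,0],0]
    - [[-0.2,0,0],[0,0,0],0]
    - [[-0.3,0,0],[0,0,0],0]

```text
time_s: 9.55
eef_pos: [522.1, -7.3, 15.6]
ee_rot: [-0.004, -0.163, 0.987, -0.0]
force: [-21.8, -10.5, 15.8]
grip_width: 0.003
grip_force: 11.9
```

```bash
python3 go.py; python3 -c "
from rig import ctrl;import cv2,numpy as np
c=ctrl.capture('side');cv2.imwrite('pics/s5.png',cv2.resize(c['img'][175:265,215:335,::-1],None,fx=6,fy=6,interpolation=2))"
```

```text
t 9.55 local [-78.53  60.57  15.57] Fl [-24.05  -2.93  15.79] grip 0.003052771659542766 q [-0.24  0.53  1.7  -0.    0.92 -2.13]
toolaxes local (rows x,y,z)
 [[-1.   -0.    0.01]
 [-0.    1.    0.  ]
 [-0.01  0.   -1.  ]]
```

View pics/s5.png

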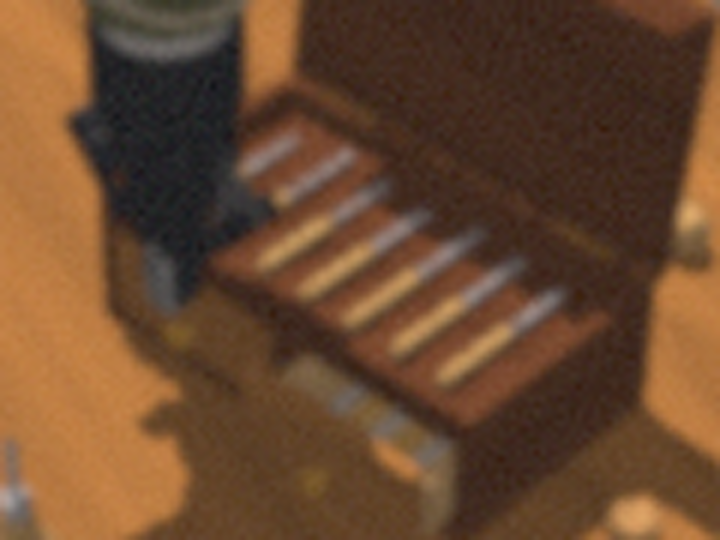

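The left drawer now looks shut, with its knob near (178,335), and the stop showed as a 24 N rise. I'll back off and move across to the right drawer, whose knob is near (315,483).

step_arm:
  increments:
    - [[0.5,0,0],[0,0,0],0]
    - [[2,0,0],[0,0,0],0]
    - [[4,0,0],[0,0,0],0]
    - [[5,-2,0],[0,0,0],0]
    - [[5,-5,0],[0,0,0],0]
    - [[5,-9,0],[0,0,0],0]
    - [[5,-12.1,0],[0,0,0],0]
    - [[5,-12.1,0],[0,0,0],0]

```text
time_s: 10.6
eef_pos: [517.2, -138.7, 15.5]
ee_rot: [0.001, -0.162, 0.987, -0.0]
force: [0.1, 0.5, 0.0]
grip_width: -0.004
grip_force: 0.0
```

step_arm:
  increments:
    - [[-0.5,0,0],[0,0,0],0]
    - [[-1,0,0],[0,0,0],0]
    - [[-1.4,0,0],[0,0,0],0]
    - [[-1.7,0,0],[0,0,0],0]
    - [[-2,0,0],[0,0,0],0]
    - [[-2.3,0,0],[0,0,0],0]
    - [[-2.6,0,0],[0,0,0],0]
    - [[-2.9,0,0],[0,0,0],0]

```text
time_s: 11.6
eef_pos: [544.1, -127.7, 15.5]
ee_rot: [-0.0, -0.163, 0.987, 0.0]
force: [-2.1, 0.1, -0.1]
grip_width: 0.001
grip_force: 0.6
```

step_arm:
  increments:
    - [[-0.25,0,0],[0,0,0],0]
    - [[-0.5,0,0],[0,0,0],0]
    - [[-0.75,0,0],[0,0,0],0]
    - [[-0.95,0,0],[0,0,0],0]
    - [[-1.1,0,0],[0,0,0],0]

```text
time_s: 12.22
eef_pos: [554.5, -124.2, 15.5]
ee_rot: [-0.0, -0.163, 0.987, 0.0]
force: [-2.0, 0.3, -0.7]
grip_width: 0.001
grip_force: 0.6
```

```bash
python3 go.py
```

```text
t 12.22 local [-85.55 -60.53  15.53] Fl [-1.79  0.95 -0.67] grip 0.0007047849184069843 q [-0.43  0.6   1.56 -0.    0.97 -2.32]
toolaxes local (rows x,y,z)
 [[-1.  0.  0.]
 [ 0.  1.  0.]
 [-0.  0. -1.]]
```

step_arm:
  increments:
    - [[-0.1,0,0],[0,0,0],0]
    - [[-0.2,0,0],[0,0,0],0]
    - [[-0.3,0,0],[0,0,0],0]
    - [[-0.4,0,0],[0,0,0],0]

```text
time_s: 12.72
eef_pos: [558.3, -122.9, 15.6]
ee_rot: [-0.0, -0.163, 0.987, -0.0]
force: [-1.6, 0.6, -1.1]
grip_width: -0.002
grip_force: 0.6
```

step_arm:
  increments:
    - [[-0.1,0,0],[0,0,0],0]
    - [[-0.2,0,0],[0,0,0],0]

```text
time_s: 12.98
eef_pos: [560.2, -122.3, 15.6]
ee_rot: [0.0, -0.163, 0.987, -0.0]
force: [-1.6, 0.5, -0.6]
grip_width: 0.001
grip_force: 0.6
```

step_arm:
  increments:
    - [[-0.08,0,0],[0,0,0],0]
    - [[-0.15,0,0],[0,0,0],0]

```text
time_s: 13.22
eef_pos: [561.3, -121.9, 15.6]
ee_rot: [-0.0, -0.163, 0.987, -0.0]
force: [-5.5, -1.8, 1.4]
grip_width: -0.001
grip_force: 3.0
```

step_arm:
  increments:
    - [[-0.1,0,0],[0,0,0],0]
    - [[-0.1,0,0],[0,0,0],0]

```text
time_s: 13.48
eef_pos: [561.1, -121.9, 15.6]
ee_rot: [-0.002, -0.163, 0.987, 0.0]
force: [-9.8, -3.0, 4.8]
grip_width: -0.002
grip_force: 5.3
```

```bash
python3 go.py -125,-60.5,15 -125,-60.5,280
```

```text
t 13.47 local [-78.55 -60.52  15.59] Fl [-10.29   0.34   4.79] grip -0.0020374150858619637 q [-0.42  0.62  1.54 -0.    0.99 -2.31]
toolaxes local (rows x,y,z)
 [[-1.  0.  0.]
 [ 0.  1.  0.]
 [-0.  0. -1.]]
-125,-60.5,15 -> cm [4.64 0.   0.07]
-125,-60.5,280 -> cm [  4.73   0.02 -26.43]
```

step_arm:
  increments:
    - [[1,0,0],[0,0,0],0]
    - [[2.5,0,0],[0,0,0],0]
    - [[2.5,0,-3],[0,0,0],0]
    - [[2.5,0,-8],[0,0,0],0]
    - [[2.5,1,-13],[0,0,0],0]
    - [[2.5,3,-18],[0,0,0],0]
    - [[2.5,6,-22],[0,0,0],0]
    - [[2.5,10,-24.5],[0,0,0],0]

```text
time_s: 14.48
eef_pos: [506.7, -34.5, 262.7]
ee_rot: [0.002, -0.163, 0.987, -0.001]
force: [0.4, 1.1, -0.3]
grip_width: 0.001
grip_force: 0.0
```

```bash
python3 go.py 132,50,255 132,50,170; python3 -c "
from rig import ctrl;import cv2,numpy as np
c=ctrl.capture('side');a=cv2.resize(c['img'][140:265,220:340,::-1],None,fx=4.8,fy=4.8,interpolation=2)
cv2.imwrite('pics/s6.png',a)"
```

```text
t 14.47 local [-101.87   39.77  262.72] Fl [ 0.71  0.88 -0.32] grip 0.0007785204666705698 q [-0.3   0.23  1.43  0.    1.48 -2.2 ]
toolaxes local (rows x,y,z)
 [[-1.  0. -0.]
 [ 0.  1. -0.]
 [ 0. -0. -1.]]
132,50,255 -> cm [-23.38   1.06   0.85]
132,50,170 -> cm [-23.36   1.08   9.35]
```

View pics/s6.png

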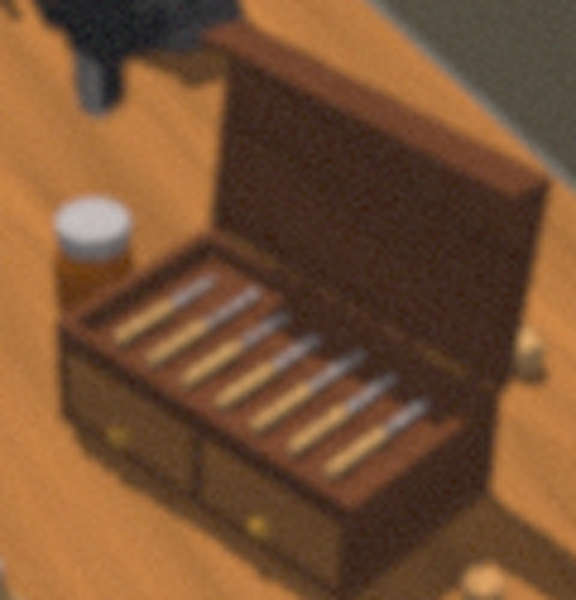

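Both drawers are flush, with knobs at (118,433) and (258,523), and the lid is still upright. Next I go over and behind it.

step_arm:
  increments:
    - [[-3,0.2,0],[0,0,0],0]
    - [[-7,0.5,0],[0,0,0],0]
    - [[-12,0.8,0],[0,0,0],0]
    - [[-17,1,0],[0,0,0],0]
    - [[-21,1,0],[0,0,0],0]
    - [[-23.5,1,0],[0,0,0],0]
    - [[-23.5,1,0],[0,0,0],0]
    - [[-23.5,1,0],[0,0,0],0]

```text
time_s: 15.52
eef_pos: [725.6, 49.8, 260.8]
ee_rot: [0.0, -0.163, 0.987, -0.0]
force: [-0.0, 1.1, -0.2]
grip_width: 0.002
grip_force: 0.0
```

```bash
python3 go.py 132,50,170
```

```text
t 15.53 local [132.42  49.02 260.81] Fl [ 0.34  1.07 -0.23] grip 0.0021776876135913433 q [-0.09  0.82  0.52  0.    1.8  -1.99]
toolaxes local (rows x,y,z)
 [[-1.  0. -0.]
 [ 0.  1. -0.]
 [ 0. -0. -1.]]
132,50,170 -> cm [0.04 0.1  9.08]
```

step_arm:
  increments:
    - [[0,0,1.5],[0,0,0],0]
    - [[0,0,3],[0,0,0],0]
    - [[0,0,4.5],[0,0,0],0]
    - [[0,0,6],[0,0,0],0]
    - [[0,0,7.5],[0,0,0],0]
    - [[0,0,8.6],[0,0,0],0]

```text
time_s: 16.27
eef_pos: [725.7, 50.1, 173.8]
ee_rot: [-0.0, -0.163, 0.987, 0.0]
force: [0.6, -0.6, 0.2]
grip_width: -0.003
grip_force: 0.0
```

step_arm:
  increments:
    - [[0.3,0,0],[0,0,0],0]
    - [[0.6,0,0],[0,0,0],0]
    - [[0.9,0,0],[0,0,0],0]
    - [[1.2,0,0],[0,0,0],0]
    - [[1.5,0,0],[0,0,0],0]
    - [[1.8,0,0],[0,0,0],0]

```text
time_s: 17.02
eef_pos: [708.7, 44.3, 174.6]
ee_rot: [0.0, -0.163, 0.987, -0.0]
force: [0.7, -0.5, -0.3]
grip_width: 0.002
grip_force: 0.0
```

```bash
python3 go.py
```

```text
t 17.02 local [114.73  49.3  174.63] Fl [ 0.51 -0.74 -0.34] grip 0.002043404197014514 q [-0.1   0.77  0.84 -0.    1.54 -2.  ]
toolaxes local (rows x,y,z)
 [[-1.  0. -0.]
 [ 0.  1. -0.]
 [ 0. -0. -1.]]
```

step_arm:
  increments:
    - [[0.3,0,0],[0,0,0],0]
    - [[0.6,0,0],[0,0,0],0]
    - [[0.9,0,0],[0,0,0],0]
    - [[1.2,0,0],[0,0,0],0]
    - [[1.5,0,0],[0,0,0],0]

```text
time_s: 17.65
eef_pos: [694.5, 39.5, 174.6]
ee_rot: [0.0, -0.163, 0.987, 0.0]
force: [1.4, 1.1, 1.6]
grip_width: 0.001
grip_force: 1.3
```

```bash
python3 go.py
```

```text
t 17.65 local [ 99.73  49.31 174.6 ] Fl [1.64 0.6  1.59] grip 0.0011503191109730568 q [-0.11  0.73  0.91  0.    1.51 -2.01]
toolaxes local (rows x,y,z)
 [[-1.  0. -0.]
 [ 0.  1.  0.]
 [ 0.  0. -1.]]
```

step_arm:
  increments:
    - [[0.5,0,-0.1],[0,0,0],0]
    - [[1,0,-0.2],[0,0,0],0]
    - [[1.5,0,-0.2],[0,0,0],0]
    - [[2,0,-0.2],[0,0,0],0]
    - [[2.6,0,-0.2],[0,0,0],0]
    - [[3.2,0,-0.2],[0,0,0],0]
    - [[3.8,0,-0.15],[0,0,0],0]
    - [[4.4,0,-0.1],[0,0,0],0]

```text
time_s: 18.65
eef_pos: [652.7, 25.3, 175.6]
ee_rot: [0.0, -0.163, 0.987, -0.0]
force: [2.0, 0.8, 0.1]
grip_width: -0.003
grip_force: 1.0
```

```bash
python3 go.py
```

```text
t 18.65 local [ 55.53  49.32 175.63] Fl [2.19 0.1  0.11] grip -0.0025409081598952547 q [-0.14  0.62  1.09  0.    1.43 -2.04]
toolaxes local (rows x,y,z)
 [[-1.  0. -0.]
 [ 0.  1. -0.]
 [ 0. -0. -1.]]
```

step_arm:
  increments:
    - [[0.8,0,0.2],[0,0,0],0]
    - [[1.55,0,0.45],[0,0,0],0]
    - [[2.3,0,0.7],[0,0,0],0]
    - [[3.1,0,1.05],[0,0,0],0]
    - [[3.8,0,1.4],[0,0,0],0]
    - [[4.5,0,1.85],[0,0,0],0]
    - [[5.2,0,2.3],[0,0,0],0]
    - [[5.85,0,2.8],[0,0,0],0]

```text
time_s: 19.65
eef_pos: [597.2, 6.4, 147.2]
ee_rot: [-0.0, -0.163, 0.987, -0.0]
force: [1.4, 0.1, 2.2]
grip_width: 0.003
grip_force: 0.9
```

```bash
python3 go.py
```

```text
t 19.65 local [ -3.08  49.37 147.22] Fl [ 1.33 -0.34  2.21] grip 0.0031327044860232907 q [-0.19  0.51  1.34 -0.    1.29 -2.08]
toolaxes local (rows x,y,z)
 [[-1.  0.  0.]
 [ 0.  1.  0.]
 [-0.  0. -1.]]
```

step_arm:
  increments:
    - [[0.6,0,0.55],[0,0,0],0]
    - [[1.15,0,1.1],[0,0,0],0]
    - [[1.7,0,1.75],[0,0,0],0]
    - [[2.15,0,2.4],[0,0,0],0]
    - [[2.5,0,2.9],[0,0,0],0]
    - [[2.8,0,3.4],[0,0,0],0]
    - [[3.05,0,3.85],[0,0,0],0]
    - [[3.25,0,4.3],[0,0,0],0]

```text
time_s: 20.65
eef_pos: [566.8, -3.9, 104.3]
ee_rot: [-0.0, -0.163, 0.987, -0.0]
force: [-1.3, -0.7, 1.4]
grip_width: -0.002
grip_force: 0.8
```

```bash
python3 go.py
```

```text
t 20.65 local [-35.2   49.42 104.32] Fl [-1.5  -0.25  1.42] grip -0.0022493226691625966 q [-0.21  0.49  1.49 -0.    1.16 -2.11]
toolaxes local (rows x,y,z)
 [[-1.  0.  0.]
 [ 0.  1. -0.]
 [-0. -0. -1.]]
```

step_arm:
  increments:
    - [[0.2,0,0.4],[0,0,0],0]
    - [[0.3,0,0.8],[0,0,0],0]
    - [[0.45,0,1.2],[0,0,0],0]
    - [[0.55,0,1.5],[0,0,0],0]
    - [[0.65,0,1.8],[0,0,0],0]
    - [[0.7,0,2.1],[0,0,0],0]
    - [[0.8,0,2.4],[0,0,0],0]
    - [[0.85,0,2.7],[0,0,0],0]

```text
time_s: 21.65
eef_pos: [558.7, -6.6, 77.4]
ee_rot: [-0.0, -0.163, 0.987, 0.0]
force: [-0.3, -0.2, 1.4]
grip_width: -0.003
grip_force: 0.7
```

step_arm:
  increments:
    - [[0.05,0,0.2],[0,0,0],0]
    - [[0.1,0,0.4],[0,0,0],0]
    - [[0.1,0,0.6],[0,0,0],0]
    - [[0.15,0,0.75],[0,0,0],0]
    - [[0.15,0,0.9],[0,0,0],0]

```text
time_s: 22.28
eef_pos: [557.4, -7.1, 68.5]
ee_rot: [-0.0, -0.163, 0.987, -0.0]
force: [-0.4, -0.7, 1.5]
grip_width: 0.001
grip_force: 0.7
```

```bash
python3 go.py
```

```text
t 22.27 local [-45.11  49.41  68.52] Fl [-0.6  -0.54  1.53] grip 0.0012817880637523266 q [-0.22  0.51  1.56 -0.    1.07 -2.12]
toolaxes local (rows x,y,z)
 [[-1.  0.  0.]
 [ 0.  1. -0.]
 [-0. -0. -1.]]
```

step_arm:
  increments:
    - [[0,0,0.12],[0,0,0],0]
    - [[0,0,0.24],[0,0,0],0]
    - [[0,0,0.36],[0,0,0],0]
    - [[0,0,0.46],[0,0,0],0]

```text
time_s: 22.78
eef_pos: [557.4, -7.1, 63.9]
ee_rot: [-0.0, -0.163, 0.987, -0.0]
force: [-1.1, 0.2, 2.4]
grip_width: 0.002
grip_force: 0.7
```

step_arm:
  increments:
    - [[0,0,0.08],[0,0,0],0]
    - [[0,0,0.16],[0,0,0],0]

```text
time_s: 23.02
eef_pos: [557.4, -7.1, 62.4]
ee_rot: [-0.0, -0.163, 0.987, -0.0]
force: [-0.8, -0.2, 2.0]
grip_width: 0.0
grip_force: 0.7
```

step_arm:
  increments:
    - [[0,0,0.07],[0,0,0],0]
    - [[0,0,0.14],[0,0,0],0]

```text
time_s: 23.28
eef_pos: [557.4, -7.1, 60.9]
ee_rot: [-0.0, -0.163, 0.987, 0.0]
force: [-1.2, 0.1, 1.1]
grip_width: -0.0
grip_force: 0.7
```

step_arm:
  increments:
    - [[0,0,0.07],[0,0,0],0]
    - [[0,0,0.14],[0,0,0],0]

```text
time_s: 23.52
eef_pos: [557.4, -7.1, 59.6]
ee_rot: [-0.0, -0.163, 0.987, -0.0]
force: [-1.2, -0.5, 0.8]
grip_width: -0.001
grip_force: 0.7
```

step_arm:
  increments:
    - [[0,0,0.06],[0,0,0],0]
    - [[0,0,0.12],[0,0,0],0]

```text
time_s: 23.78
eef_pos: [557.4, -7.0, 58.4]
ee_rot: [-0.0, -0.163, 0.987, -0.0]
force: [-0.5, -0.0, 1.6]
grip_width: -0.0
grip_force: 0.7
```

step_arm:
  increments:
    - [[0,0,0.06],[0,0,0],0]
    - [[0,0,0.12],[0,0,0],0]

```text
time_s: 24.02
eef_pos: [557.4, -7.0, 57.2]
ee_rot: [-0.0, -0.163, 0.987, -0.0]
force: [-0.6, 0.0, 0.8]
grip_width: 0.001
grip_force: 0.7
```

step_arm:
  increments:
    - [[0,0,0.06],[0,0,0],0]
    - [[0,0,0.12],[0,0,0],0]

```text
time_s: 24.28
eef_pos: [557.4, -7.0, 55.9]
ee_rot: [-0.0, -0.163, 0.987, 0.0]
force: [-0.9, -1.2, 1.8]
grip_width: -0.003
grip_force: 0.7
```

step_arm:
  increments:
    - [[0,0,0.06],[0,0,0],0]
    - [[0,0,0.12],[0,0,0],0]

```text
time_s: 24.52
eef_pos: [557.4, -7.1, 54.7]
ee_rot: [-0.0, -0.163, 0.987, -0.0]
force: [-1.1, -0.6, 1.2]
grip_width: -0.001
grip_force: 0.7
```

step_arm:
  increments:
    - [[0,0,0.06],[0,0,0],0]
    - [[0,0,0.12],[0,0,0],0]

```text
time_s: 24.78
eef_pos: [557.5, -7.1, 54.3]
ee_rot: [0.0, -0.163, 0.987, -0.0]
force: [-3.9, -0.1, 10.7]
grip_width: 0.0
grip_force: 5.7
```

step_arm:
  increments:
    - [[0,0,0.06],[0,0,0],0]
    - [[0,0,0.12],[0,0,0],0]

```text
time_s: 25.02
eef_pos: [557.5, -7.1, 54.1]
ee_rot: [0.0, -0.163, 0.987, -0.0]
force: [-9.3, -0.0, 21.6]
grip_width: 0.0
grip_force: 10.6
```

```bash
python3 go.py; python3 -c "
from rig import ctrl;import cv2,numpy as np
c=ctrl.capture('side');a=cv2.resize(c['img'][160:265,215:335,::-1],None,fx=5,fy=5,interpolation=2)
cv2.imwrite('pics/s7.png',a)"
```

```text
t 25.02 local [-44.98  49.33  54.14] Fl [-8.78  2.97 21.58] grip 7.167055440531083e-06 q [-0.22  0.53  1.57 -0.    1.04 -2.12]
toolaxes local (rows x,y,z)
 [[-1.  0. -0.]
 [ 0.  1. -0.]
 [ 0. -0. -1.]]
```

View pics/s7.png

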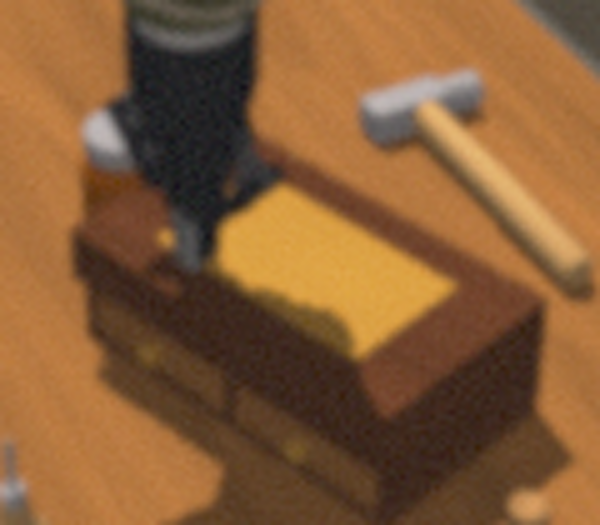

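The picture shows the lid flat with its lip over the drawer tops (knobs at (150,352) and (295,447)) and the fingertip on it at (195,265); force rose to 22 N at the stop. I'll lift clear.

step_arm:
  increments:
    - [[0,0,-0.3],[0,0,0],0]
    - [[0,0,-1],[0,0,0],0]
    - [[0,0,-3],[0,0,0],0]
    - [[0,0,-6],[0,0,0],0]
    - [[0,0,-10],[0,0,0],0]
    - [[0,0,-14],[0,0,0],0]
    - [[0,0,-16],[0,0,0],0]
    - [[0,0,-16],[0,0,0],0]

```text
time_s: 26.08
eef_pos: [558.0, -7.1, 213.6]
ee_rot: [0.001, -0.163, 0.987, -0.001]
force: [0.2, 0.3, -1.3]
grip_width: 0.004
grip_force: 0.0
```

```bash
python3 go.py; python3 -c "
from rig import ctrl
print(ctrl.finish_job())"
```

```text
t 26.07 local [-44.53  49.15 213.6 ] Fl [ 0.32  0.21 -1.26] grip 0.0036339534867172903 q [-0.22  0.37  1.37  0.    1.4  -2.12]
toolaxes local (rows x,y,z)
 [[-1.  0. -0.]
 [ 0.  1. -0.]
 [ 0. -0. -1.]]
the job is handed in; nothing more can be done
None
```

I pushed both drawers home, then tipped the lid over and pressed it shut with its lip over them (about 24 N at most), lifted the hand clear and handed the job in at about 26 s; no verdict was returned.

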